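# Press a reducing sleeve into a dry-block heater

### The arm

A 6-joint arm with a two-finger parallel gripper is mounted at the origin on the work surface. World frame = base frame: x ahead of the robot, y to its left, z up, the work surface at z = 0. Lengths are in m, angles in rad, forces in N, time in s.
With the tool pointing down it reaches from about 0.25 to 0.85 m from the base axis. Payload 12.5 kg.
Tool frame: the origin (TCP) lies at the very end of the fingers, on their centre line; the grasp point (between the pads) lies grip_depth behind it (grip_depth is the distance from the TCP to the grasp point, in m); z points along the fingers, y is the line along which they close (so a half turn about z gives the same grasp; the last joint's range is limited). The gripper opens to 93 mm and grips with 3 to 60 N. Pads are 15 mm wide; open, the fingers measure 128 mm over their backs; the gripper's body (75 mm by 188 mm) begins 65 mm behind the grasp point.
Start: joints at [-0.085, 0.351, 1.652, -0, 1.139, -0.085], TCP at [0.55, 0, 0.219] pointing down, gripper open.
Joint ranges: [-2.75, 2.75], [-0.79, 2.1], [0.01, 2.65], [-1.57, 4.71], [0.07, 3.14], [-2.87, 2.87]. Speed limits (rad/s): [2.22, 2.22, 2.79, 3.14, 3.14, 3.14].

### API

Orientations are given as a unit quaternion [w, x, y, z].
In Python, from workcell import * gives the robot as it stands.
- The arm moves only by the tool step_arm, never from a script. Its argument "motion" is a list of rows, each a list of 7 numbers: the shift along the tool's x, y, z in cm, then the turn, a rotation vector about the tool's x, y, z in rad, then the opening, from 0 (shut) to 1 (fully open). In form: [[tx, ty, tz, rx, ry, rz, fingers], ...]. A call has 1 to 12 rows; each row is the pose to reach, as a shift and turn from the pose commanded when the call began, along the tool's axes at that moment; what a row does not reach only later rows make up. A row lasts 1/8 s, in which the tool goes at most 62.5 mm and 10.7 degrees, less where a joint would pass 70% of its speed; a pose out of reach is approached as far as the arm can. A call with a gripper value outside its range is refused whole. The fingers move at their own pace and stop on an object; "grip_force" is the grip in N (left out, the last holds). Time passes only in rows, so rows that repeat a pose let the fingers close. It gives the time, the measured TCP pose, the force, the opening and the grip force at its end, in the units of the state.
- get_obs(): the state, without advancing time (a new reading comes with each control period).
- read_camera(name): name is "scene" or "side" or "wrist"; returns (picture, depth): 420x560x3 uint8, red, green, blue; 420x560 float32, m along the optical axis (not along the pixel's ray), 0 where there is no reading.
- camera_info(name): a dict with "camera_matrix" (3x3 intrinsics, pixels), "cam_to_world" (4x4, takes a point from camera to world coordinates); the wrist camera has in their place "T_tool_cam" (4x4, takes a point from camera to tool coordinates, whose origin is the TCP and whose axes are the flange's). Camera axes: x right, y down, z forward; pixel columns grow to the right and rows downward; lengths in m; the calibration is good to about 2 mm. A picture is of the moment at which its call begins: read the wrist's pose just before it. camera_info takes no time and is no camera call.
- finish_job(): hands the job in; it is judged then, once.
The state is a dict: "time_s": time; "q": joint angles; "joint_vel": joint speeds; "effort": joint torques, N m; "tcp_pos": TCP position; "tool_rot": TCP orientation; "force": force on the tool from outside, world axes, zero at the start; "torque": the same for the moment, N m; "gripper_width": finger opening in m; "grip_force": force on a finger pad.
Only numpy, scipy, OpenCV 4.12 (cv2) and the standard library are available. Lean on these libraries where they do the work, as an engineer would, in place of code of your own. Each camera call takes 0.05 s, during which the arm holds its last target. There are 200 camera calls.

### The job

One well of the dry-block heater is still empty. Take the narrow open-topped brass sleeve from the grey rack, the same kind as the two already in the heater, and press it upright into the empty well until its collar sits flush on the aluminium block, then let go. Leave the wide sleeve and the tall solid plug in the rack.

Things in the scene. Friction and masses are not known exactly. Their poses are not given: they have to be found in the camera images.
- sleeve_mid (a point): Narrow brass sleeve, 58 mm tall, upright in a hole of the fixed rack. Shank 26 mm thick, 28 long, tapering to 14 mm at the foot; collar 46 mm wide, 6 thick, resting on the rack; boss to grip above it, 30 mm wide, 24 high, with a 17 mm hole. 0.22 kg. Point: on its axis, half-way up, 1 mm above the collar's underside, 5 below its top. z up; in the rack y runs along the row, x across.
- well_mouth (a point): Centre of the empty well's mouth, in the top face of the fixed heater's block. Well 29 mm wide; 18 mm down the sleeve's foot meets a stiff seat: 10 to 15 N pushes it down the last 10 mm, until the collar meets the block, and it stays there. z up; the row of wells runs along y: filled ones at 70 and 140 mm towards -y, bosses 30 mm above the block. Block 110 mm across x.
- wide_sleeve_mid (a point): Wide brass sleeve that stays in the rack: collar 58 mm, boss 48 mm wide with a 36 mm hole, shank 32 mm (too thick for the well), 58 mm tall. Point: on its axis, half-way up. The grey rack is 85 x 260 mm, 40 high, with three 34 mm holes 80 mm apart.
- plug_mid (a point): Solid brass plug that stays in the rack: collar 46 mm, slim solid stem 22 mm wide standing 46 mm above the collar, shank 32 mm (too thick for the well), 80 mm tall. Point: on its axis, half-way up.

How it is judged:
At the end, for the whole second after the job is handed in: The narrow sleeve is in the empty well, upright within 10 degrees and centred within 10 mm, with its collar down on the block (less than 3 mm gap), released; the wide sleeve and the plug are in their places in the rack (moved less than 30 mm) (z of sleeve_mid in the frame of well_mouth below 0.004 m and horizontal distance between sleeve_mid and well_mouth below 0.01 m and angle between sleeve_mid's own z axis and vertical below 0.17 rad and distance of each of wide_sleeve_mid, plug_mid from where it was at the start of the episode below 0.03 m); the robot touches nothing.
It also fails if it takes over 43 s, if anything falls off the work surface, if the arm or the gripper's body presses on something with over 40 N, if the wrist force passes 120 N, or if a joint passes its speed limit or range.

## Working session

There is one attempt and no reset: what is moved stays moved. The work goes in short steps, Python scripts to look and compute and a tool call to move; the robot and the scene stay as the last step left them, time stands still between calls to the robot, and variables do not carry over. Pictures are saved under pics/ and viewed, at most 10 in all, crops included, and the job is handed in when it is done.

Besides the shell and the picture viewer there is one more tool, called after "Request:" by a JSON object that holds its "fn" and its "kwargs", one argument or row to a line. step_arm: Moves the arm, as the interface text tells. Its arguments: {"type":"object","properties":{"motion":{"type":"array","items":{"type":"array","items":{"type":"number"}}},"grip_force":{"type":"number"}},"required":["motion"]}

```bash
mkdir -p pics
python3 - <<'E'
from workcell import *
import cv2,numpy as np
o=get_obs();print(o)
for n in("scene","side","wrist"):
    p,d=read_camera(n);cv2.imwrite(f"pics/{n}.png",p[:,:,::-1]);np.savez(f"pics/{n}.npz",d=d,p=p)
    print(n,camera_info(n))
a=cv2.imread("pics/scene.png");b=cv2.imread("pics/side.png")
E
```

```text
{'time_s': 0.0, 'q': array([-8.46096779e-02,  3.51206759e-01,  1.65245656e+00, -1.21470337e-05,
        1.13909365e+00, -8.46220724e-02]), 'joint_vel': array([-0.00082889, -0.00015045,  0.00270589,  0.00245347, -0.00014879,
       -0.00064061]), 'effort': array([ 1.41757551e-03, -4.97321892e+01, -2.85254824e+01,  6.99741254e-02,
        2.57699919e-02, -1.73020858e-04]), 'tcp_pos': array([5.49641143e-01, 4.76148801e-05, 2.18105232e-01]), 'tool_rot': array([-4.41410089e-04,  7.07100480e-01,  7.07112843e-01, -3.79600426e-04]), 'force': array([-0.03409229, -0.10003694, -0.24170821]), 'torque': array([-0.04513873,  0.00197914,  0.02576028]), 'grip_force': 0.0, 'gripper_width': 0.09302767086172421}
scene {'camera_matrix': array([[436.67414499,   0.        , 282.16688571],
       [  0.        , 436.67414499, 204.6526587 ],
       [  0.        ,   0.        ,   1.        ]]), 'cam_to_world': array([[-7.17404838e-01,  4.82700585e-01, -5.02325039e-01,
         1.00663363e+00],
       [ 6.96655789e-01,  4.96035807e-01, -5.18284854e-01,
         4.83365577e-01],
       [-1.00519662e-03, -7.2176
[... 414 characters left out ...]
, -0.62359306,  0.7369635 , -0.6819642 ],
       [-0.01369725, -0.76091488, -0.64870713,  0.71320979],
       [ 0.        ,  0.        ,  0.        ,  1.        ]])}
wrist {'camera_matrix': array([[328.81886527,   0.        , 282.62244651],
       [  0.        , 328.81886527, 207.87817732],
       [  0.        ,   0.        ,   1.        ]]), 'T_tool_cam': array([[-1.81317727e-04, -9.67825642e-01, -2.51621727e-01,
         6.91621953e-02],
       [ 9.99999850e-01, -3.05754695e-04,  4.55443715e-04,
         8.65977314e-04],
       [-5.17724631e-04, -2.51621607e-01,  9.67825552e-01,
        -1.66865756e-01],
       [ 0.00000000e+00,  0.00000000e+00,  0.00000000e+00,
         1.00000000e+00]])}
```

View pics/scene.png

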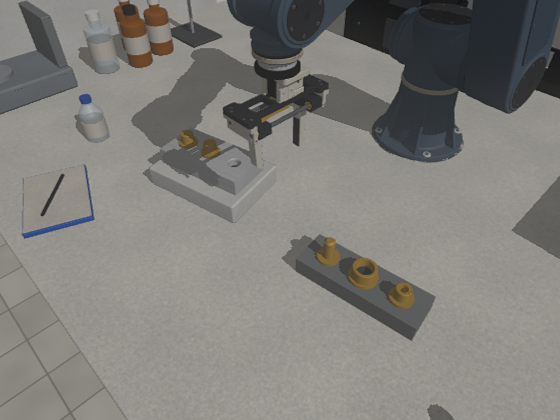

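View pics/wrist.png

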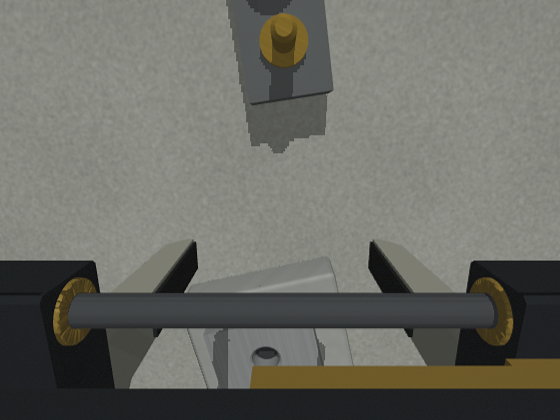

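The scene picture shows the rack with the plug (329,252), the wide sleeve (364,271) and the narrow sleeve (403,293). The heater's empty well is at (234,163), the filled ones at (210,148) and (188,138). The wrist picture shows the plug (284,40) and the empty well (266,355).

```bash
cat > h.py <<'E'
from workcell import *
import cv2,numpy as np
from scipy.spatial.transform import Rotation as R
def cloud(n,p=None,d=None,o=None):
    o=o or get_obs()
    if p is None: p,d=read_camera(n)
    i=camera_info(n);K=i["camera_matrix"]
    if n=="wrist":
        T=np.eye(4);T[:3,:3]=R.from_quat(np.roll(o["tool_rot"],-1)).as_matrix();T[:3,3]=o["tcp_pos"];T=T@i["T_tool_cam"]
    else: T=i["cam_to_world"]
    v,u=np.mgrid[:d.shape[0],:d.shape[1]]
    c=np.stack([(u-K[0,2])/K[0,0]*d,(v-K[1,2])/K[1,1]*d,d],-1)
    X=c@T[:3,:3].T+T[:3,3]; X[d==0]=np.nan
    return p,X,T,K
def brass(p):
    h=cv2.cvtColor(p,cv2.COLOR_RGB2HSV);return ((h[...,0]>10)&(h[...,0]<28)&(h[...,1]>140)).astype(np.uint8)
E
python3 - <<'E'
from h import *
import workcell
print([ (k,getattr(workcell,k)) for k in dir(workcell) if 'grip' in k])
for n in("scene","side","wrist"):
    z=np.load(f"pics/{n}.npz");p,X,T,K=cloud(n,z["p"],z["d"])
    m=brass(p);N,L,S,C=cv2.connectedComponentsWithStats(m)
    for k in range(1,N):
        if S[k,4]<60:continue
        P=X[L==k];P=P[~np.isnan(P[:,0])]
        if len(P)<30: continue
        zt=np.percentile(P[:,2],97);top=P[P[:,2]>zt-.004]
        print(n,C[k].round(),S[k,4],"ztop",zt.round(4),"bbox mid top",((top.max(0)+top.min(0))/2).round(4),"size",np.ptp(top,axis=0).round(3),"all",((P.max(0)+P.min(0))/2).round(3))
E
```

```text
[('grip_depth', 0.0188)]
scene [131.  23.] 477 ztop 0.1677 bbox mid top [ 0.3077 -1.0014  0.1681] size [0.074 0.151 0.008] all [ 0.311 -1.     0.14 ]
scene [157.  16.] 331 ztop 0.1644 bbox mid top [ 0.2255 -0.9618  0.1647] size [0.023 0.022 0.008] all [ 0.223 -0.966  0.138]
scene [164.  48.] 186 ztop 0.0421 bbox mid top [ 0.2274 -0.9481  0.0416] size [0.058 0.03  0.007] all [ 0.227 -0.947  0.022]
scene [142.  60.] 200 ztop 0.0442 bbox mid top [ 0.339  -0.9161  0.0431] size [0.057 0.025 0.006] all [ 0.336 -0.917  0.024]
scene [330. 255.] 211 ztop 0.0911 bbox mid top [0.5518 0.1471 0.0901] size [0.014 0.015 0.006] all [0.552 0.148 0.066]
scene [365. 275.] 334 ztop 0.0698 bbox mid top [0.54   0.225  0.0685] size [0.044 0.046 0.005] all [0.543 0.227 0.055]
scene [403. 297.] 244 ztop 0.0699 bbox mid top [0.5286 0.304  0.0684] size [0.026 0.028 0.005] all [0.53  0.306 0.055]
side [254.  74.] 183 ztop 0.1279 bbox mid top [0.5764 0.3248 0.2528] size [0.136 0.599 0.257] all [0.576 0.325 0.227]
side [311.  93.] 74 ztop 0.3348 bbox mid top [0.5968 0.0128 0.333 ] size [0.032 0.011 0.004] all [0.
[... 284 characters left out ...]
0.1248 bbox mid top [ 0.5455 -0.2373  0.1237] size [0.029 0.03  0.006] all [ 0.546 -0.239  0.111]
side [350. 326.] 700 ztop 0.1251 bbox mid top [ 0.5613 -0.3055  0.1238] size [0.029 0.029 0.005] all [ 0.564 -0.305  0.11 ]
wrist [283.  40.] 2033 ztop 0.0934 bbox mid top [0.551  0.1434 0.0925] size [0.021 0.021 0.006] all [0.551 0.144 0.068]
wrist [ 69. 311.] 1320 ztop 0.3247 bbox mid top [0.5031 0.0276 0.3232] size [0.003 0.013 0.005] all [0.503 0.027 0.318]
wrist [496. 311.] 1282 ztop 0.3248 bbox mid top [0.5981 0.028  0.3233] size [0.003 0.014 0.005] all [0.598 0.027 0.318]
wrist [414. 376.] 6990 ztop 0.335 bbox mid top [0.5745 0.0222 0.3337] size [0.06  0.003 0.005] all [0.576 0.022 0.331]
```

View pics/side.png

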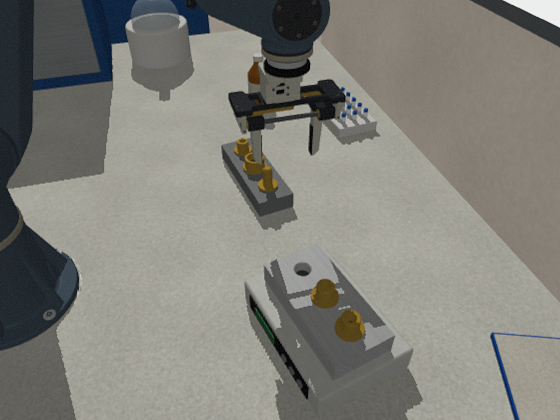

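The side picture shows the rack's row (sleeve at (243,146)), the empty well at (303,269), and filled bosses at (325,292) and (350,324). I'll go above the narrow sleeve.

Request:
{"fn": "step_arm", "kwargs": {
  "motion": [
    [3,-0.2,0,0,0,0,1],
    [8,-0.6,0,0,0,0,1],
    [13,-1,0,0,0,0,1],
    [18,-1.4,0,0,0,0,1],
    [23,-1.8,0,0,0,0,1],
    [27,-2,0,0,0,0,1],
    [29.5,-2.1,0,0,0,0,1],
    [30.3,-2.1,0,0,0,0,1],
    [30.3,-2.1,0,0,0,0,1],
    [30.3,-2.1,0,0,0,0,1]
  ],
  "grip_force": 50
}}

```text
time_s: 1.4
tcp_pos: [0.5292, 0.302, 0.2186]
tool_rot: [0.0, 0.707, 0.707, -0.0]
force: [-0.5, 0.0, 0.2]
gripper_width: 0.0931
grip_force: 0.0
```

Run:
```python
from h import *
o=get_obs();print(o["tcp_pos"],o["tool_rot"],o["force"])
p,X,T,K=cloud("wrist",o=o);cv2.imwrite("pics/w2.png",p[:,:,::-1])
N,L,S,C=cv2.connectedComponentsWithStats(brass(p))
for k in range(1,N):
    P=X[L==k];P=P[~np.isnan(P[:,0])]
    if len(P)<60: continue
    zt=np.percentile(P[:,2],97);top=P[P[:,2]>zt-.004]
    print(C[k].round(),zt.round(4),((top.max(0)+top.min(0))/2).round(4),np.ptp(top,axis=0).round(3),((P.max(0)+P.min(0))/2).round(4),np.ptp(P,axis=0).round(3))
```

```text
[0.52917143 0.3020443  0.21862555] [ 3.89912458e-05  7.07433535e-01  7.06779864e-01 -1.26376378e-04] [-0.47171788  0.03975681  0.21225066]
[280. 189.] 0.0717 [0.5276 0.3024 0.0703] [0.029 0.029 0.005] [0.5274 0.3022 0.0563] [0.044 0.045 0.033]
[291. 261.] 0.0718 [0.5393 0.2238 0.0704] [0.047 0.047 0.005] [0.5394 0.2212 0.0573] [0.056 0.062 0.031]
[496. 311.] 0.3251 [0.5777 0.3296 0.3238] [0.003 0.013 0.005] [0.5777 0.3294 0.3184] [0.003 0.015 0.016]
[ 69. 311.] 0.3251 [0.4826 0.3297 0.3235] [0.003 0.014 0.005] [0.4825 0.3291 0.3179] [0.003 0.017 0.016]
[302. 340.] 0.0937 [0.5507 0.1455 0.0922] [0.02  0.02  0.005] [0.551  0.1259 0.0674] [0.041 0.061 0.055]
[414. 376.] 0.3355 [0.5541 0.3245 0.3347] [0.06  0.004 0.007] [0.5558 0.3244 0.3323] [0.063 0.004 0.011]
```

View pics/w2.png

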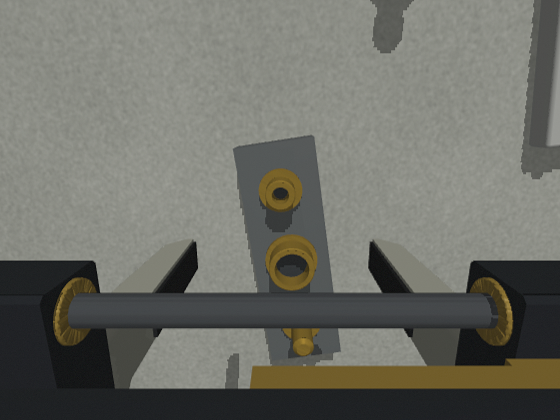

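The wrist picture shows the narrow sleeve at (280,190), centred under the tool, with the wide sleeve (291,262) clear of the fingers. I'll descend and grip.

Request:
{"fn": "step_arm", "kwargs": {
  "motion": [
    [0,-0.1,4,0,0,0,1],
    [0,-0.15,9,0,0,0,1],
    [0,-0.15,13,0,0,0,1],
    [0,-0.15,15.5,0,0,0,1],
    [0,-0.15,16.5,0,0,0,1],
    [0,-0.15,16.9,0,0,0,1],
    [0,-0.15,16.9,0,0,0,1],
    [0,-0.15,16.9,0,0,0,1]
  ]
}}

```text
time_s: 2.45
tcp_pos: [0.528, 0.3032, 0.0506]
tool_rot: [0.0, 0.707, 0.707, 0.001]
force: [-0.4, -0.1, 0.2]
gripper_width: 0.0929
grip_force: 0.0
```

Request:
{"fn": "step_arm", "kwargs": {
  "motion": [
    [0,0,0,0,0,0,0.6],
    [0,0,0,0,0,0,0.3],
    [0,0,0,0,0,0,0],
    [0,0,0,0,0,0,0],
    [0,0,0,0,0,0,0],
    [0,0,0,0,0,0,0],
    [0,0,0,0,0,0,0],
    [0,0,0,0,0,0,0]
  ]
}}

```text
time_s: 3.45
tcp_pos: [0.5274, 0.303, 0.0496]
tool_rot: [-0.0, 0.707, 0.707, -0.0]
force: [0.0, 0.3, 0.5]
gripper_width: 0.0292
grip_force: 50.0
```

Request:
{"fn": "step_arm", "kwargs": {
  "motion": [
    [0,0,-1,0,0,0,0],
    [0,0,-3,0,0,0,0],
    [0,0,-6,0,0,0,0],
    [0,0,-10,0,0,0,0],
    [0,0,-14,0,0,0,0],
    [0,0,-16,0,0,0,0],
    [0,0,-17,0,0,0,0],
    [0,0,-17,0,0,0,0]
  ]
}}

```text
time_s: 4.45
tcp_pos: [0.5275, 0.303, 0.2203]
tool_rot: [0.0, 0.707, 0.707, 0.0]
force: [-0.6, 0.5, -3.4]
gripper_width: 0.0289
grip_force: 50.0
```

Request:
{"fn": "step_arm", "kwargs": {
  "motion": [
    [-2,0,0,0,0,0,0],
    [-6,0,0,0,0,0,0],
    [-11,0,0,0,0,0,0],
    [-16,0,0,0,0,0,0],
    [-21,0,0,0,0,0,0],
    [-26,0,0,0,0,0,0],
    [-31,0.1,0,0,0,0,0],
    [-35,0.2,0,0,0,0,0],
    [-37,0.2,0,0,0,0,0],
    [-38,0.2,0,0,0,0,0],
    [-38,0.2,0,0,0,0,0],
    [-38,0.2,0,0,0,0,0]
  ]
}}

```text
time_s: 5.95
tcp_pos: [0.5295, -0.076, 0.2195]
tool_rot: [-0.0, 0.707, 0.707, 0.0]
force: [-0.3, 0.6, -3.0]
gripper_width: 0.029
grip_force: 50.0
```

Run:
```python
from h import *
ims=[]
for n in("wrist","scene","side"):
    o=get_obs();p,X,T,K=cloud(n,o=o);np.savez(f"pics/b_{n}.npz",p=p,X=X,T=T,K=K)
    cv2.imwrite(f"pics/b_{n}.png",p[:,:,::-1])
    # dark hole in the block / block plane
    f=X[(X[...,2]>.085)&(X[...,2]<.105)&(abs(X[...,0]-.53)<.05)&(abs(X[...,1]+.17)<.04)]
    print(n,o["tcp_pos"].round(4),np.median(f[:,2]) if len(f) else None,len(f))
w=cv2.imread("pics/b_wrist.png");s=cv2.imread("pics/b_side.png")[150:400,180:460]
cv2.imwrite("pics/b_both.png",cv2.resize(np.hstack([w,cv2.resize(s,(470,420))]),(800,326)))
```

```text
wrist [ 0.5295 -0.076   0.2195] 0.09600103980082236 324
scene [ 0.5295 -0.076   0.2196] 0.09321212123074152 868
side [ 0.5295 -0.0761  0.2196] 0.09368403765450645 1782
```

View pics/b_both.png

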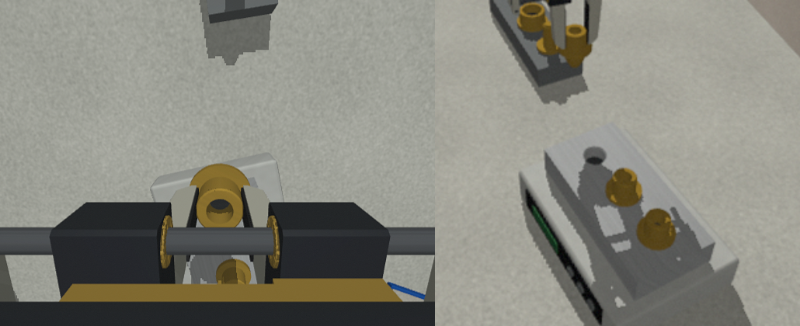

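The sleeve is held upright (left, wrist view), and the empty well is open in the side view. I'll measure the well mouth and the held sleeve with the same fixed cameras.

Run:
```python
from h import *
for n in("scene","side"):
    z=np.load(f"pics/b_{n}.npz");p,X,T,K=[z[k] for k in "pXTK"]
    near=(abs(X[...,0]-.53)<.035)&(abs(X[...,1]+.168)<.025)
    zp=np.median(X[...,2][near&(X[...,2]>.088)&(X[...,2]<.1)])
    v,u=np.mgrid[:420,:560];r=np.stack([(u-K[0,2])/K[0,0],(v-K[1,2])/K[1,1],np.ones_like(u)],-1)@T[:3,:3].T
    G=T[:3,3]+r*((zp-T[2,3])/r[...,2])[...,None]
    disc=(np.hypot(G[...,0]-.53,G[...,1]+.168)<.03)
    h=disc&(~(X[...,2]>zp-.003))
    N,L,S,C=cv2.connectedComponentsWithStats(h.astype(np.uint8));k=1+np.argmax(S[1:,4])
    Q=G[L==k][:,:2]
    print(n,"plane",zp.round(4),"well",((Q.max(0)+Q.min(0))/2).round(4),Q.mean(0).round(4),"size",np.ptp(Q,axis=0).round(4),len(Q))
    m=brass(p).astype(bool)&(abs(X[...,0]-.53)<.05)&(abs(X[...,1]+.076)<.05)&(X[...,2]>.15)&(X[...,2]<.26)
    P=X[m];print("held",P.min(0).round(4),P.max(0).round(4),len(P))
    c=P[(P[:,2]<.219)&(P[:,2]>.205)];print(" collar mid",((c.max(0)+c.min(0))/2).round(4),np.ptp(c,axis=0).round(3))
    # filled bosses, top rims
    for c0 in((.546,-.238),(.5615,-.306)):
        P=X[brass(p).astype(bool)&(np.hypot(X[...,0]-c0[0],X[...,1]-c0[1])<.02)&(X[...,2]>.118)]
        if len(P):print(" filled",((P.max(0)+P.min(0))/2).round(4),np.ptp(P,axis=0).round(3))
```

```text
scene plane 0.0932 well [ 0.5329 -0.1654] [ 0.5332 -0.1644] size [0.0268 0.0289] 73
held [ 0.5113 -0.0857  0.193 ] [ 0.5504 -0.051   0.2397] 128
 collar mid [ 0.5309 -0.0607  0.2143] [0.039 0.019 0.008]
 filled [ 0.5566 -0.2317  0.1221] [0.01  0.02  0.006]
 filled [ 0.5691 -0.2987  0.1214] [0.014 0.025 0.005]
side plane 0.0937 well [ 0.5298 -0.1696] [ 0.5298 -0.1705] size [0.0284 0.0287] 158
held [ 0.5016 -0.1021  0.183 ] [ 0.5496 -0.0644  0.2427] 506
 collar mid [ 0.5273 -0.0898  0.2139] [0.045 0.025 0.01 ]
 filled [ 0.5454 -0.2381  0.122 ] [0.029 0.029 0.008]
 filled [ 0.5612 -0.3061  0.1224] [0.03  0.03  0.009]
```

Run:
```python
from h import *
z=np.load("pics/wrist.npz")
o={"tcp_pos":np.array([.54964,.00005,.2181]),"tool_rot":np.array([-4.4e-4,.7071,.70711,-3.8e-4])}
p,X,T,K=cloud("wrist",z["p"],z["d"],o)
v,u=np.mgrid[:420,:560];r=np.stack([(u-K[0,2])/K[0,0],(v-K[1,2])/K[1,1],np.ones_like(u)],-1)@T[:3,:3].T
near=(u>225)&(u<310)&(v>332)&(v<362)
zp=np.median(X[...,2][near&(X[...,2]>.088)&(X[...,2]<.103)])
for zz in(zp,.0945):
    G=T[:3,3]+r*((zz-T[2,3])/r[...,2])[...,None]
    h=near&(~(X[...,2]>zp-.003))
    N,L,S,C=cv2.connectedComponentsWithStats(h.astype(np.uint8));k=1+np.argmax(S[1:,4])
    Q=G[L==k][:,:2];print(zz,S[k],((Q.max(0)+Q.min(0))/2).round(4),np.ptp(Q,axis=0).round(4),"y max",Q[:,1].max())
```

```text
0.09589037378237791 [251 346  29  16 358] [ 0.5323 -0.1604] [0.0288 0.018 ] y max -0.15145667019888254
0.0945 [251 346  29  16 358] [ 0.5323 -0.1616] [0.0289 0.0181] y max -0.1525179400914362
```

Request:
{"fn": "step_arm", "kwargs": {
  "motion": [
    [-1.5,0.1,0,0,0,0,0],
    [-4,0.2,0,0,0,0,0],
    [-6.5,0.2,0,0,0,0,0],
    [-8.5,0.25,0,0,0,0,0],
    [-9.05,0.25,1.5,0,0,0,0],
    [-9.05,0.25,3.5,0,0,0,0],
    [-9.05,0.25,5.5,0,0,0,0],
    [-9.05,0.25,7,0,0,0,0],
    [-9.05,0.25,7.5,0,0,0,0],
    [-9.05,0.25,7.5,0,0,0,0],
    [-9.05,0.25,7.5,0,0,0,0]
  ]
}}

```text
time_s: 7.48
tcp_pos: [0.5323, -0.1676, 0.1453]
tool_rot: [0.001, 0.707, 0.707, 0.0]
force: [0.6, -0.3, -3.3]
gripper_width: 0.029
grip_force: 50.0
```

Run:
```python
from h import *
s,_=read_camera("side");c,_=read_camera("scene")
a=s[230:350,250:380,::-1];b=c[100:190,180:278,::-1]
cv2.imwrite("pics/c.png",np.hstack([cv2.resize(a,(400,370)),cv2.resize(b,(400,370))]))
```

```text
(no output)
```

View pics/c.png

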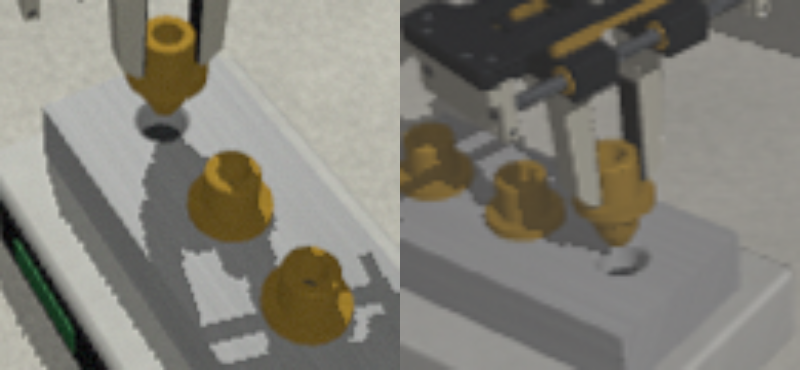

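The foot (side view (165,112), scene view (622,245)) sits centred above the well (162,122) / (622,258) in both views. I'll lower it.

Request:
{"fn": "step_arm", "kwargs": {
  "motion": [
    [0,0,0.6,0,0,0,0],
    [0,0,1.2,0,0,0,0],
    [0,0,1.6,0,0,0,0],
    [0,0,1.9,0,0,0,0],
    [0,0,2.2,0,0,0,0],
    [0,0,2.5,0,0,0,0],
    [0,0,2.8,0,0,0,0],
    [0,0,2.8,0,0,0,0],
    [0,0,2.8,0,0,0,0]
  ]
}}

```text
time_s: 8.7
tcp_pos: [0.532, -0.1675, 0.1167]
tool_rot: [0.0, 0.707, 0.707, 0.0]
force: [-0.9, -0.2, -2.4]
gripper_width: 0.029
grip_force: 50.0
```

Request:
{"fn": "step_arm", "kwargs": {
  "motion": [
    [0,0,0.2,0,0,0,0],
    [0,0,0.4,0,0,0,0],
    [0,0,0.6,0,0,0,0],
    [0,0,0.8,0,0,0,0],
    [0,0,0.8,0,0,0,0],
    [0,0,0.8,0,0,0,0]
  ]
}}

```text
time_s: 9.45
tcp_pos: [0.5322, -0.1676, 0.1093]
tool_rot: [0.0, 0.707, 0.707, 0.0]
force: [-2.1, 0.0, 6.1]
gripper_width: 0.029
grip_force: 50.0
```

Request:
{"fn": "step_arm", "kwargs": {
  "motion": [
    [0,0,0.15,0,0,0,0],
    [0,0,0.3,0,0,0,0],
    [0,0,0.4,0,0,0,0],
    [0,0,0.5,0,0,0,0],
    [0,0,0.5,0,0,0,0]
  ]
}}

```text
time_s: 10.07
tcp_pos: [0.5322, -0.1676, 0.1046]
tool_rot: [0.0, 0.707, 0.707, 0.0]
force: [-4.0, 0.5, 8.3]
gripper_width: 0.029
grip_force: 50.0
```

Request:
{"fn": "step_arm", "kwargs": {
  "motion": [
    [0,0,0.1,0,0,0,0],
    [0,0,0.2,0,0,0,0],
    [0,0,0.2,0,0,0,0]
  ]
}}

```text
time_s: 10.45
tcp_pos: [0.5323, -0.1676, 0.1044]
tool_rot: [0.001, 0.707, 0.707, 0.0]
force: [-11.9, 4.2, 31.8]
gripper_width: 0.0294
grip_force: 50.0
```

The force jumped to 32 N with no more travel, so the collar has bottomed. I'll relax the push, open, and retreat.

Request:
{"fn": "step_arm", "kwargs": {
  "motion": [
    [0,0,-0.15,0,0,0,0],
    [0,0,-0.15,0,0,0,0.2],
    [0,0,-0.15,0,0,0,0.5],
    [0,0,-0.15,0,0,0,0.7],
    [0,0,-0.15,0,0,0,0.7],
    [0,0,-0.15,0,0,0,0.7],
    [0,0,-1.5,0,0,0,0.7],
    [0,0,-4,0,0,0,0.7],
    [0,0,-8,0,0,0,0.7],
    [0,0,-12,0,0,0,0.7],
    [0,0,-12,0,0,0,0.7],
    [0,0,-12,0,0,0,0.7]
  ]
}}

```text
time_s: 11.95
tcp_pos: [0.5317, -0.1673, 0.2214]
tool_rot: [-0.0, 0.707, 0.707, -0.0]
force: [-0.1, -0.6, 0.4]
gripper_width: 0.065
grip_force: 0.0
```

Run:
```python
from h import *
p,X,T,K=cloud("side")
for c0 in((.53,-.1695),(.546,-.238),(.5615,-.306)):
    P=X[brass(p).astype(bool)&(np.hypot(X[...,0]-c0[0],X[...,1]-c0[1])<.02)&(X[...,2]>.115)&(X[...,2]<.16)]
    print(np.percentile(P[:,2],90).round(4),P[:,2].max().round(4),((P.max(0)+P.min(0))/2).round(4),np.ptp(P,axis=0).round(3))
c,_=read_camera("scene")
a=p[230:350,250:380,::-1];b=c[100:190,180:278,::-1]
cv2.imwrite("pics/d.png",np.hstack([cv2.resize(a,(400,370)),cv2.resize(b,(400,370))]))
```

```text
0.1246 0.1269 [ 0.5302 -0.1704  0.121 ] [0.029 0.03  0.012]
0.1248 0.1259 [ 0.5455 -0.2379  0.1205] [0.029 0.031 0.011]
0.1247 0.1262 [ 0.5611 -0.3062  0.1207] [0.03  0.029 0.011]
```

View pics/d.png

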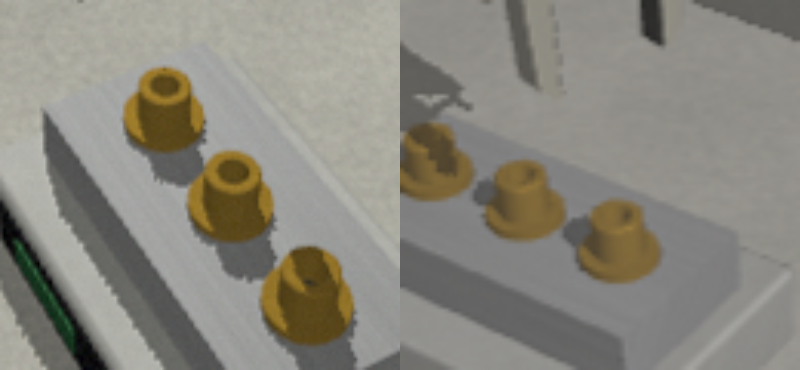

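All three sleeves sit flush and upright at the same height: the new one is at side (164,105) and scene (620,240). The gripper is clear.

```bash
python3 -c "
from workcell import *
print(finish_job())"
```

```text
the job is handed in; nothing more can be done
None
```

The narrow sleeve is pressed upright and flush into the empty well and released, its top level with the other two; the wide sleeve and plug were left in the rack, and the job was handed in at about 12 s (no verdict was returned).

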